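# Set the wooden demo toys back in their display trays

## Robot

A 7-joint arm with a two-finger parallel gripper is mounted at the origin on the work surface. World frame = base frame: x ahead of the robot, y to its left, z up, the work surface at z = 0. Lengths are in m, angles in rad, forces in N, time in s.
With the tool pointing down it reaches from about 0.425 to 0.8 m from the base axis. Payload 8.3 kg.
Tool frame: the origin (TCP) lies on the centre line of the jaws, within the pads' length; the fingertips stand 25 mm ahead of it and the grasp point (between the pads) lies 6 mm ahead of it; z points along the fingers, y is the line along which they close (so a half turn about z gives the same grasp; the last joint's range is limited). The gripper opens to 85 mm and grips with 20 to 120 N. Pads are 22 mm wide; open, the fingers measure 114 mm over their backs; the gripper's body (76 mm by 85 mm) begins 54 mm behind the grasp point. The pads swing forward as they close: fully open they stand 13 mm farther back than shut.
Start: joints at [1.141, 0.383, 0.016, 1.37, -0.006, 1.388, -0.046], TCP at [0.224, -0.583, 0.256] pointing down, gripper open.
Joint ranges: [-2.95, 2.95], [-0.25, 2.06], [-1.52, 1.56], [0.18, 2.33], [-1.44, 4.58], [0.02, 2.06], [-3.01, 3.01]. Speed limits (rad/s): [2.39, 2.39, 3.01, 3.01, 3.14, 3.14, 3.14].

## Interface

Orientations are given as a unit quaternion [x, y, z, w].
In Python, from plant import telemetry, optics, manip gives the robot as it stands.
- The arm moves only by the shell command python3 -m creep 'ROWS' [FORCE]. ROWS is a JSON object of lists of equal length, an entry for each row: "jaw": the finger opening in mm, from 0 to 85.4; "translation": the shift along the tool's x, y, z in mm, a list of three; "rotation": the turn, a rotation vector about the tool's x, y, z in degrees, a list of three. In form: {"jaw": [jaw, ...], "translation": [[dx, dy, dz], ...], "rotation": [[wx, wy, wz], ...]}. A call has 1 to 12 rows; each row is the pose to reach, as a shift and turn from the pose commanded when the call began, along the tool's axes at that moment; what a row does not reach only later rows make up. A row lasts 1/12 s, in which the tool goes at most 41.7 mm and 7.16 degrees, less where a joint would pass 70% of its speed; a pose out of reach is approached as far as the arm can. A call with a gripper value outside its range is refused whole. The fingers move at their own pace and stop on an object; FORCE is the grip in N (left out, the last holds). Time passes only in rows, so rows that repeat a pose let the fingers close. It gives the time, the measured TCP pose, the force, the opening and the grip force at its end, in the units of the state.
- telemetry.get_state(): the state, without advancing time (a new reading comes with each control period).
- optics.get_image(name): name is "scene" or "side" or "wrist"; returns a dict with "pixels" (420x560x3 uint8, red, green, blue), "K" (3x3 intrinsics, pixels), "position" and "orientation" of the camera in the world. Camera axes: x right, y down, z forward; pixel columns grow to the right and rows downward; lengths in m; the calibration is good to about 2 mm. A picture is of the moment at which its call begins. There is no depth.
- manip.finish_job(): hands the job in; it is judged then, once.
The state is a dict: "t": time; "qpos": joint angles; "joint_velocities": joint speeds; "tau": joint torques, N m; "eef_pos": TCP position; "tool_rot": TCP orientation; "contact_force": force on the tool from outside, world axes, zero at the start; "ft_torque": the same for the moment, N m; "gripper_width": finger opening in m; "grasp_force": force on a finger pad.
Only numpy, scipy, OpenCV 4.12 (cv2) and the standard library are available. Lean on these libraries where they do the work, as an engineer would, in place of code of your own. Each camera call takes 0.05 s, during which the arm holds its last target. There are 200 camera calls.

## Task

The four wooden demo toys on the shop's display table have been played with: set each one back, standing upright, in the white tray whose rim matches its footprint (bus in the long tray, car in the short oblong one, house in the square one, lighthouse in the round one), flat on the tray's floor inside the rim. Leave the blue carton and the red bucket standing where they are.

Things in the scene. Friction and masses are not known exactly. Their poses are not given: they have to be found in the camera images.
- bus: Wooden toy bus on dark wheels, loose, upright, 110 (x) x 44 (y) x 52 (z) mm; the straight flat sides run from 7 to 51 mm above its underside, plain in the middle; the wheels (20 mm across, at x = -34 and +34 mm) stand 2 mm proud of each side, 48 mm over them. Length along its own x; either end may lead. About 0.1 to 0.23 kg. Origin at the centre of its underside; z up.
- car: Small wooden toy car on dark wheels, loose, upright, 76 (x) x 36 (y) x 46 (z) mm: lower body from 6 to 26 mm, cabin (40 mm long, same 36 mm width, centre at x = +4 mm) from 26 to 46 mm; the wheels (20 mm across, at x = -23 and +23 mm) stand 2 mm proud of each side, 40 mm over them. Length along its own x; either end may lead. About 0.05 to 0.12 kg. Origin at the centre of its underside; z up.
- house: Wooden toy house, loose, upright, 56 x 56 mm square, walls 44 mm high, darker gable roof to 72 mm with its ridge along its own x (no overhang) and a small chimney to 74 mm. All four walls can be gripped; any quarter turn fits its tray. About 0.09 to 0.19 kg. Origin at the centre of its underside; z up.
- lighthouse: Wooden toy lighthouse, loose, upright: round tower 46 mm across and 56 mm high with a narrower lantern and a pale cone roof to 82 mm. About 0.06 to 0.12 kg. Origin at the centre of its underside; z up.
- long_tray: White display tray with a raised oblong rim and grey floor, inside 126 (x) x 64 (y) mm, for the bus. The tray is fixed to the table. Floor 6 mm above the table, rim 5 mm thick with its top 14 mm above the table. Origin at the centre of its underside, on the table; z up, long side along x.
- short_tray: White display tray with a raised oblong rim and grey floor, inside 92 (x) x 56 (y) mm, for the car. The tray is fixed to the table. Floor 6 mm above the table, rim 5 mm thick with its top 14 mm above the table. Origin at the centre of its underside, on the table; z up, long side along x.
- square_tray: White display tray with a raised square rim and grey floor, inside 72 x 72 mm, for the house. The tray is fixed to the table. Floor 6 mm above the table, rim 5 mm thick with its top 14 mm above the table. Origin at the centre of its underside, on the table; z up, sides along x and y.
- round_tray: White display tray with a raised round rim and grey floor, inside 62 mm across, for the lighthouse. The tray is fixed to the table. Floor 6 mm above the table, rim 5 mm thick with its top 14 mm above the table. Origin at the centre of its underside, on the table; z up.
- carton: Bystander: closed blue toy carton, loose, 80 (x) x 60 (y) x 70 (z) mm, 0.3 kg; to be left alone. Origin at the centre of its underside; z up.
- bucket: Bystander: open red plastic toy bucket, loose, 72 mm across the rim, 70 mm high, 0.15 kg; to be left alone. Origin at the centre of its underside; z up.
Not all that is in view belongs to the job. What is shaped like the square_tray but purple or turquoise is not meant.

How it is judged:
At the end, for the whole second after the job is handed in: Each toy stands released and at rest in its own tray: within 14 mm of the tray's centre, on its floor (underside 3 to 9 mm above the table, inside and below the rim), upright within 0.1 rad; carton and bucket within 30 mm of where they stood and upright within 0.2 rad (horizontal distance between bus and long_tray below 0.014 m and z of bus in the frame of long_tray between 0.003 and 0.009 m and angle between each of bus, car, house, lighthouse's own z axis and vertical below 0.1 rad and linear speed of each of bus, car, house, lighthouse below 0.02 m/s and horizontal distance between car and short_tray below 0.014 m and z of car in the frame of short_tray between 0.003 and 0.009 m and horizontal distance between house and square_tray below 0.014 m and z of house in the frame of square_tray between 0.003 and 0.009 m and horizontal distance between lighthouse and round_tray below 0.014 m and z of lighthouse in the frame of round_tray between 0.003 and 0.009 m and distance of each of carton, bucket from where it was at the start of the episode below 0.03 m and angle between each of carton, bucket's own z axis and vertical below 0.2 rad); the robot touches nothing.
It fails at once if the carton is pushed or knocked over (distance of carton from where it was at the start of the episode above 0.03 m or angle between carton's own z axis and vertical above 0.4 rad).
It fails at once if the bucket is pushed or knocked over (distance of bucket from where it was at the start of the episode above 0.03 m or angle between bucket's own z axis and vertical above 0.4 rad).
It also fails if it takes over 112 s, if anything falls off the work surface, if the arm or the gripper's body presses on something with over 40 N, if the wrist force passes 120 N, or if a joint passes its speed limit or range.

## Working session

There is one attempt and no reset: what is moved stays moved. The work goes in short steps, Python scripts to look and compute and a shell command to move; the robot and the scene stay as the last step left them, time stands still between calls to the robot, and variables do not carry over. Pictures are saved under pics/ and viewed, at most 14 in all, crops included, and the job is handed in when it is done.

```bash
ls; mkdir -p pics; cat > h.py <<'E'
import numpy as np, cv2
from scipy.spatial.transform import Rotation as R
from plant import telemetry, optics, manip
def snap(n,f):
    d=optics.get_image(n); cv2.imwrite(f'pics/{f}.png',cv2.cvtColor(d['pixels'],cv2.COLOR_RGB2BGR))
    np.savez(f'pics/{f}.npz',**{k:np.array(d[k]) for k in d}); return d
def ray(f,u,v,z):
    d=np.load(f'pics/{f}.npz'); r=R.from_quat(d['orientation']).as_matrix()@np.linalg.solve(d['K'],[u,v,1.])
    p=d['position']; return p+r*(z-p[2])/r[2]
def proj(f,P):
    d=np.load(f'pics/{f}.npz'); c=R.from_quat(d['orientation']).as_matrix().T@(np.array(P)-d['position']); q=d['K']@c; return q[:2]/q[2]
E
python3 - <<'E'
from h import *
s=telemetry.get_state()
print(s['t'],s['eef_pos'],s['tool_rot'],s['gripper_width'])
for n in('scene','side','wrist'):
    d=snap(n,n+'0'); print(n,d['position'],d['orientation'],d['K'][0,0])
a=cv2.imread('pics/scene0.png');cv2.imwrite('pics/scene0b.png',cv2.resize(a,(800,600)))
a=cv2.imread('pics/side0.png');cv2.imwrite('pics/side0b.png',cv2.resize(a,(800,600)))
E
```

```text
pics
0.0 [ 0.22397558 -0.58300068  0.25527109] [ 9.83230297e-01  1.82365632e-01 -2.00343189e-04 -9.58309072e-04] 0.08554289747148734
scene [0.87967912 0.31238555 0.79280974] [ 0.41261411  0.87146469 -0.24179236 -0.10879042] 389.5117924550459
side [0.1078877  0.45230358 0.80123179] [-0.33921782  0.8763735  -0.31798621  0.12564049] 408.71957159225457
wrist [ 0.28859501 -0.55778111  0.37283796] [ 0.81652334 -0.56033397 -0.07945723  0.11402643] 377.910541529329
```

View pics/scene0b.png

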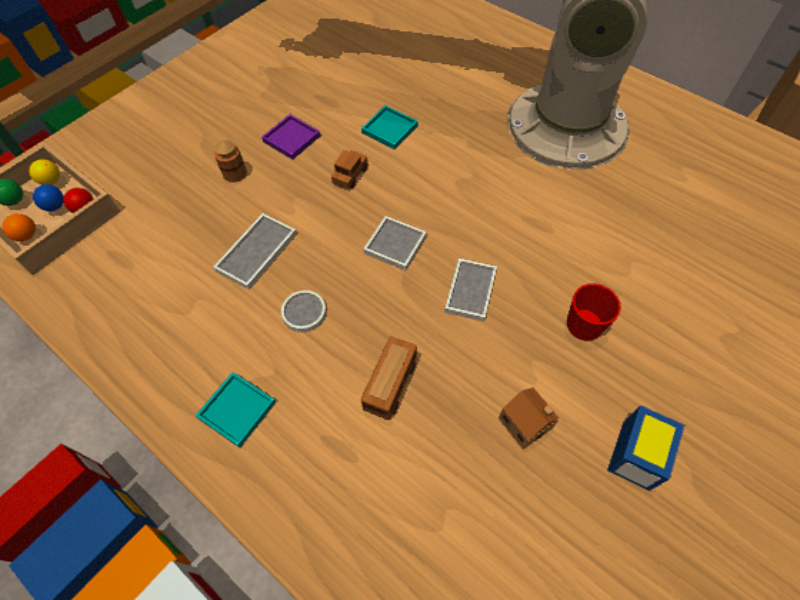

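View pics/side0b.png

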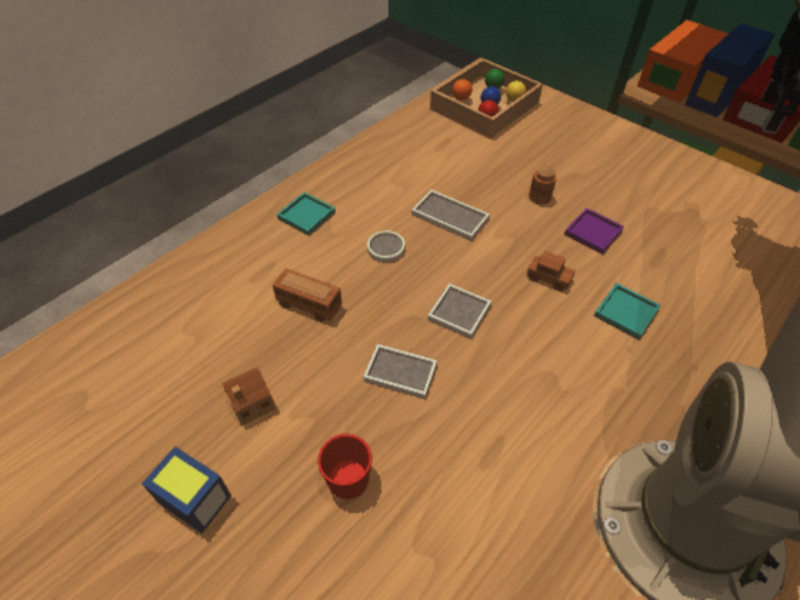

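The scene view shows (800x600 pixels) lighthouse (230,160), car (350,168), bus (390,377), house (528,415), bucket (593,312), carton (647,447), and white trays: long (256,250), short (471,289), square (395,242), round (303,310). The side view agrees on all of these.

```bash
cat > m.py <<'E'
from h import *
for f in('scene0','side0'):
    a=cv2.imread(f'pics/{f}.png'); hsv=cv2.cvtColor(a,cv2.COLOR_BGR2HSV)
    m=((hsv[...,1]<60)&(hsv[...,2]>70)).astype(np.uint8)
    cs,_=cv2.findContours(m,cv2.RETR_EXTERNAL,cv2.CHAIN_APPROX_NONE)
    for c in cs:
        if 300<cv2.contourArea(c)<4000:
            w=np.array([ray(f,u,v,.014)[:2] for u,v in c[:,0]],np.float32)*1000
            r=cv2.minAreaRect(w)
            if max(r[1])<180: print(f,c.mean(0).round(),np.round(r[0]),np.round(r[1]),round(r[2],1))
a=cv2.imread('pics/scene0.png')
c=[cv2.resize(a[y-35:y+35,x-46:x+46],(400,300),interpolation=cv2.INTER_CUBIC) for x,y in((161,112),(245,118),(273,264),(370,291))]
cv2.imwrite('pics/c1.png',np.vstack([np.hstack(c[:2]),np.hstack(c[2:])]))
a=cv2.imread('pics/side0.png')
c=[cv2.resize(a[y-35:y+35,x-46:x+46],(400,300),interpolation=cv2.INTER_CUBIC) for x,y in((380,130),(386,189),(215,206),(174,277))]
cv2.imwrite('pics/c2.png',np.vstack([np.hstack(c[:2]),np.hstack(c[2:])]))
E
python3 m.py
```

```text
scene0 [[  8. 409.]] [1165. -106.] [70. 27.] 87.7
scene0 [[212. 217.]] [ 648. -102.] [75. 69.] 43.7
scene0 [[329. 202.]] [444.  83.] [108.  65.] 24.1
scene0 [[277. 170.]] [451. -74.] [88. 84.] 12.6
scene0 [[179. 175.]] [ 613. -250.] [139.  80.] 9.0
scene0 [[112.  38.]] [ 382. -813.] [177.  71.] 0.2
side0 [[280. 258.]] [441.  81.] [101.  67.] 23.7
side0 [[322. 216.]] [446. -78.] [81. 83.] 13.1
side0 [[ 37. 169.]] [1124.  320.] [175. 150.] 75.6
side0 [[314. 147.]] [ 611. -256.] [136.  75.] 8.6
```

View pics/c1.png

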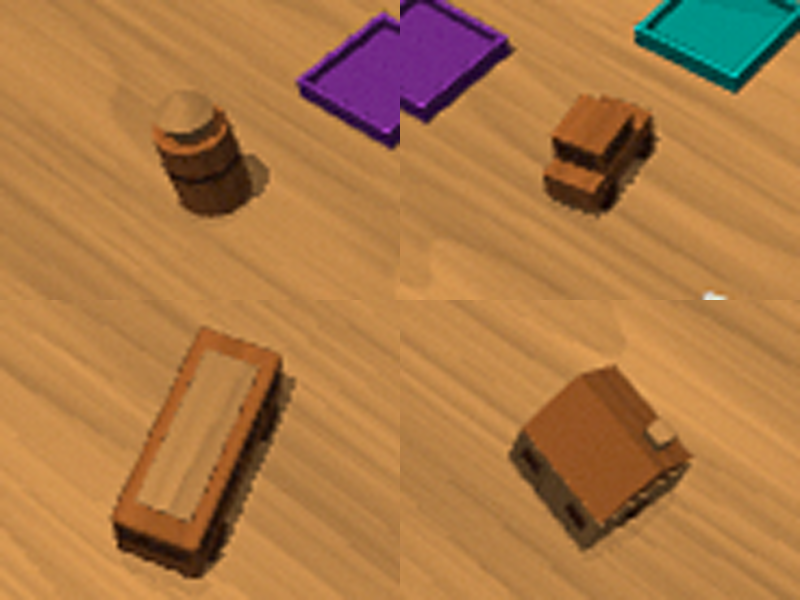

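View pics/c2.png

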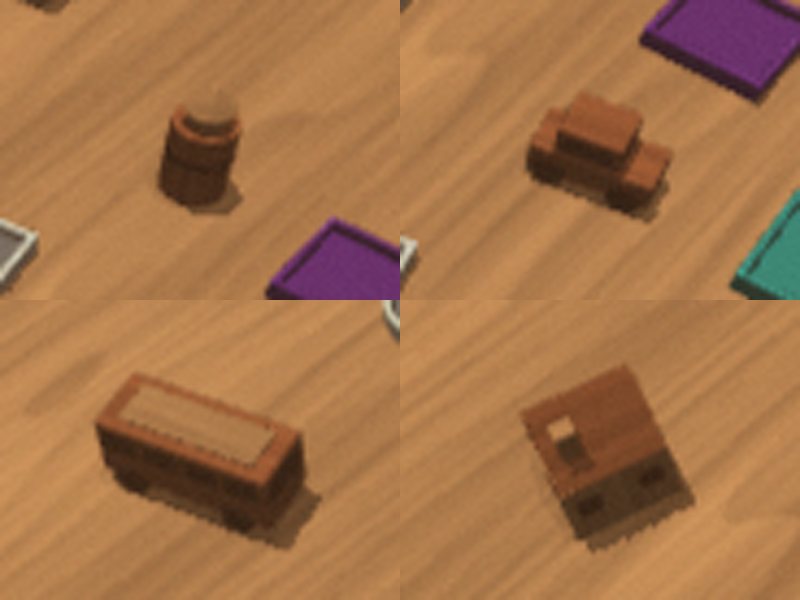

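Crops: bus roof, car cabin, house roof and lighthouse are clear in both views. I'll convert the corner pixels next.

```bash
cat > t.py <<'E'
from h import *
def pt(f,o,l,z): return np.array([ray(f,o[0]+x*92/400-.4,o[1]+y*70/300-.4,z)[:2]*1000 for x,y in l])
def rep(n,p):
    c=p.mean(0); e=[p[(i+1)%4]-p[i] for i in range(4)]
    print(n,c.round(1),[f'{np.linalg.norm(v):.0f}@{np.degrees(np.arctan2(v[1],v[0]))%180:.0f}' for v in e])
S,D='scene0','side0'
rep('bus',pt(S,(227,229),[(203,27),(282,53),(196,247),(113,218)],.052))
rep('bus',pt(D,(169,171),[(137,75),(302,130),(267,190),(97,125)],.052))
rep('cab',pt(S,(199,83),[(185,95),(235,107),(205,158),(154,138)],.046))
rep('cab',pt(D,(340,154),[(182,92),(242,122),(232,155),(157,125)],.046))
rep('house',pt(S,(324,256),[(115,140),(200,220),(290,162),(215,67)],.044))
print('house base corner',pt(S,(324,256),[(183,248)],0), pt(D,(128,242),[(185,245),(293,195)],0))
for f,o,t,b in((S,(115,77),(192,135),(215,205)),(D,(334,95),(206,122),(193,200))):
    print('lh shoulder c, base front',pt(f,o,[t],.056),pt(f,o,[b],0))
E
python3 t.py
```

```text
bus [652.5  86.9] ['41@109', '107@17', '41@109', '107@18']
bus [648.7  85.6] ['105@19', '46@112', '108@17', '42@107']
cab [ 379.3 -245.2] ['33@111', '45@19', '36@102', '40@15']
cab [ 378.2 -248.4] ['39@4', '28@110', '46@11', '33@97']
house [575.8 277.3] ['51@82', '51@161', '55@71', '61@165']
house base corner [[606.71412143 294.6582068 ]] [[551.43050402 309.09709099]
 [533.42368492 255.1703475 ]]
lh shoulder c, base front [[ 515.88289918 -418.33390851]] [[ 520.08017595 -415.81553265]]
lh shoulder c, base front [[ 511.19490057 -424.94183116]] [[ 502.0849827  -414.55534348]]
```

```bash
cat > g.py <<'E'
import sys; from h import *
# args: x y z(mm) yaw(deg) ; prints shift (mm) and rotvec (deg) in tool axes
s=telemetry.get_state(); Q=R.from_quat(s['tool_rot'])
x,y,z,yaw=map(float,sys.argv[1:5])
T=R.from_euler('z',yaw,degrees=True)*R.from_euler('x',180,degrees=True)
r=(Q.inv()*T).as_rotvec(degrees=True)
if '2' in sys.argv[5:]: pass
d=Q.inv().apply(np.array([x,y,z])-s['eef_pos']*1000)
print('t',round(s['t'],2),'tcp',(s['eef_pos']*1000).round(1),'yaw',round(np.degrees(np.arctan2(*Q.as_matrix()[[1,0],[0,0]])),1),'jaw',round(s['gripper_width']*1000,1),'F',np.round(s['contact_force'],1))
print('shift',d.round(1),'rot',r.round(1),'q1,q7',np.round(s['qpos'][[0,6]] if hasattr(s['qpos'],'shape') else s['qpos'],2))
E
python3 g.py 511 -425 200 21
python3 - <<'E'
from h import *
k=.7
for n,u,v in(('carton top',653,440),('bucket rim',595,305)): print(n,ray('scene0',u*k,v*k,.07)*1000)
for n,u,v in(('carton top',185,480),('bucket rim',346,462)): print(n,ray('side0',u*k,v*k,.07)*1000)
E
```

```text
t 0.15 tcp [ 224.1 -583.1  255.5] yaw 21.0 jaw 85.8 F [ 0.1 -0.   0. ]
shift [324.5 -44.6  55.6] rot [-0.1 -0.   0. ] q1,q7 [ 1.14 -0.05]
carton top [514.33524791 422.26598365  70.        ]
bucket rim [382.42079993 261.73294147  70.        ]
carton top [508.46473517 418.59361225  70.        ]
bucket rim [372.57721472 262.19534429  70.        ]
```

```bash
python3 -m creep '{"jaw":[85,85,85,85,85,85,85,85,85,85],"translation":[[40,-6,6],[80,-11,14],[120,-17,20],[160,-22,27],[200,-28,34],[240,-33,40],[280,-39,48],[325,-45,56],[325,-45,56],[325,-45,56]],"rotation":[[0,0,0],[0,0,0],[0,0,0],[0,0,0],[0,0,0],[0,0,0],[0,0,0],[0,0,0],[0,0,0],[0,0,0]]}' 40; python3 - <<'E'
from h import *
snap('wrist','w1')
print(proj('w1',[.511,-.430,.082]),proj('w1',[.511,-.430,0]))
E
python3 g.py 511 -430 39 21
```

```text
t: 0.98
eef_pos: [0.5149, -0.4204, 0.1985]
tool_rot: [0.983, 0.186, 0.0, -0.002]
contact_force: [-0.4, -0.1, 0.4]
gripper_width: 0.0852
grasp_force: 0.0
[295.68524994 219.51093106] [292.85610795 189.91150305]
t 1.03 tcp [ 512.6 -423.1  199.2] yaw 21.2 jaw 84.8 F [-0.6 -0.2  0.7]
shift [ -3.9   6.2 160.2] rot [-0.1  0.   0.2] q1,q7 [ 0.71 -0.59]
```

View pics/w1.png

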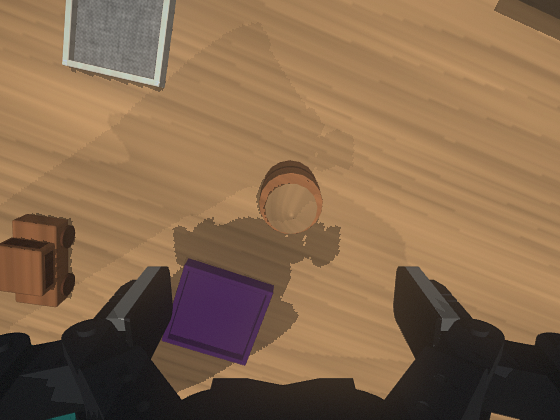

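The lighthouse's roof apex is at about (292,213). The car's wheels on its near side are at about (68,237) and (68,285).

```bash
python3 - <<'E'
from h import *
a=ray('w1',292,214,.082)*1000;print('lh',a)
p,q=ray('w1',69,237,.010)*1000,ray('w1',68,285,.010)*1000
print('wheels',p,q,np.linalg.norm(p-q),np.degrees(np.arctan2(*(p-q)[[1,0]]))%180)
p,q=ray('w1',52,247,.046)*1000,ray('w1',43,297,.046)*1000
print('cabin edge',p,q,np.linalg.norm(p-q),np.degrees(np.arctan2(*(p-q)[[1,0]]))%180)
E
```

```text
lh [ 513.60293441 -426.36993023   82.        ]
wheels [ 403.2644759  -264.47890303   10.        ] [ 357.575576   -273.82855254   10.        ] 46.635732215035965 11.565177393743136
cabin edge [ 411.05066418 -269.45158873   46.        ] [ 365.76136495 -271.77127448   46.        ] 45.34866665402412 2.9320869006008032
```

```bash
python3 -m creep '{"jaw":[85,85,85,85,85,85,85,20,20,20,20,20],"translation":[[-1,4,35],[-1,4,75],[-1,4,110],[-1,4,140],[-1,4,160],[-1,4,160],[-1,4,160],[-1,4,160],[-1,4,160],[-1,4,160],[-1,4,160],[-1,4,160]],"rotation":[[0,0,0],[0,0,0],[0,0,0],[0,0,0],[0,0,0],[0,0,0],[0,0,0],[0,0,0],[0,0,0],[0,0,0],[0,0,0],[0,0,0]]}' 40; python3 g.py 513 -427 150 21
```

```text
t: 2.03
eef_pos: [0.5127, -0.4297, 0.0424]
tool_rot: [0.983, 0.182, 0.001, 0.001]
contact_force: [-0.9, 0.7, 7.5]
gripper_width: 0.0444
grasp_force: 40.9
t 2.03 tcp [ 512.7 -429.7   42.4] yaw 21.0 jaw 44.4 F [-0.9  0.7  7.5]
shift [   1.4   -2.1 -107.6] rot [ 0.2 -0.1  0. ] q1,q7 [ 0.72 -0.6 ]
```

```bash
python3 -m creep '{"jaw":[20,20,20,20,20,20,20,20,20,20,20,20],"translation":[[0,0,-40],[0,0,-80],[5,-5,-120],[32,-34,-121],[60,-63,-121],[88,-92,-121],[116,-122,-121],[144,-151,-121],[172,-180,-121],[200,-210,-121],[225,-236,-121],[243,-255,-121]],"rotation":[[0,0,0],[0,0,0],[0,0,0],[0,0,0],[0,0,0],[0,0,0],[0,0,0],[0,0,0],[0,0,0],[0,0,0],[0,0,0],[0,0,0]]}' 40;python3 -m creep '{"jaw":[20,20,20],"translation":[[0,0,0],[0,0,0],[0,0,0]],"rotation":[[0,0,0],[0,0,0],[0,0,0]]}'; python3 - <<'E'
from h import *
snap('wrist','w2')
for k in('scene','side'):snap(k,k+'1')
a=cv2.imread('pics/w2.png');b=cv2.imread('pics/scene1.png')
cv2.imwrite('pics/m2.png',np.hstack([cv2.resize(a,(400,300)),cv2.resize(b[80:290,80:360],(400,300))]))
E
python3 g.py 648 -102 48 21
```

```text
t: 3.03
eef_pos: [0.6483, -0.0987, 0.1619]
tool_rot: [0.983, 0.184, 0.001, -0.001]
contact_force: [0.2, 0.9, -0.6]
gripper_width: 0.0444
grasp_force: 41.2
t: 3.28
eef_pos: [0.6471, -0.1044, 0.1615]
tool_rot: [0.983, 0.182, -0.0, 0.0]
contact_force: [-0.2, -0.0, -0.8]
gripper_width: 0.0439
grasp_force: 41.2
t 3.43 tcp [ 646.9 -105.8  161.4] yaw 20.9 jaw 44.3 F [ 0.1 -0.5 -0.6]
shift [  2.5  -3.3 113.4] rot [ 0.   0.  -0.1] q1,q7 [ 0.25 -1.17]
```

View pics/m2.png

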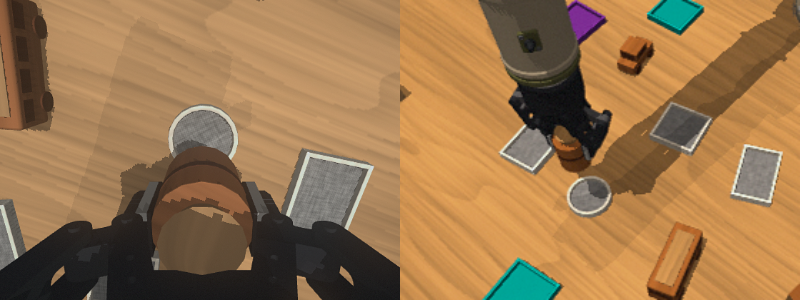

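The held lighthouse looks upright. In w2, the round tray's rim extremes are at about (235,192) and (333,192), with its top at (284,147).

```bash
python3 - <<'E'
from h import *
P=[ray('w2',*p,.014)[:2]*1000 for p in((235,192),(333,192),(284,147))]
print(np.round(P,1),(P[0]+P[1])/2,np.linalg.norm(P[0]-P[1]))
a,b,c=P
A=2*np.array([b-a,c-a]);print('circ',np.linalg.solve(A,[b@b-a@a,c@c-a@a]))
f='w2';I=cv2.imread('pics/w2.png');h=cv2.cvtColor(I,cv2.COLOR_BGR2HSV)
m=((h[...,1]<60)&(h[...,2]>150)).astype(np.uint8)
for c in cv2.findContours(m,cv2.RETR_EXTERNAL,cv2.CHAIN_APPROX_NONE)[0]:
    if len(c)>60:
        w=np.array([ray(f,u,v,.014)[:2] for u,v in c[:,0]],np.float32)*1000;r=cv2.minAreaRect(w);print(c.mean(0).round(),np.round(r[0]),np.round(r[1]),round(r[2],1))
E
```

```text
[[ 637.9  -70.6]
 [ 663.3 -136.7]
 [ 680.7  -92. ]] [ 650.56064734 -103.65763926] 70.74566892171634
circ [ 647.61803685 -104.78993473]
[[ 12. 324.]] [469.  60.] [69.  5.] 24.0
[[464. 254.]] [ 642. -251.] [78. 74.] 8.9
[[286. 178.]] [ 656. -102.] [53. 71.] 15.3
```

```bash
python3 -m creep '{"jaw":[20,20,20,20,20,20,20,85,85,85,85,85],"translation":[[2,-1,35],[2,-1,70],[2,-1,95],[2,-1,106],[2,-1,112],[2,-1,113],[2,-1,113],[2,-1,113],[2,-1,113],[2,-1,113],[2,-1,113],[2,-1,113]],"rotation":[[0,0,0],[0,0,0],[0,0,0],[0,0,0],[0,0,0],[0,0,0],[0,0,0],[0,0,0],[0,0,0],[0,0,0],[0,0,0],[0,0,0]]}' 40; python3 g.py 630 40 230 18
```

```text
t: 4.43
eef_pos: [0.649, -0.102, 0.0486]
tool_rot: [0.983, 0.182, 0.0, 0.0]
contact_force: [-0.6, 0.2, -0.6]
gripper_width: 0.0851
grasp_force: 0.0
t 4.43 tcp [ 649.  -102.    48.6] yaw 21.0 jaw 85.1 F [-0.6  0.2 -0.6]
shift [  33.3 -139.4 -181.4] rot [ 0. -0.  3.] q1,q7 [ 0.24 -1.19]
```

```bash
python3 -m creep '{"jaw":[85,85,85,85,85,85,85,85,85,85,85,85],"translation":[[0,0,-40],[0,0,-80],[0,0,-120],[10,-25,-145],[23,-58,-165],[37,-95,-182],[50,-130,-182],[60,-155,-182],[68,-175,-182],[68,-175,-182],[68,-175,-182],[68,-175,-182]],"rotation":[[0,0,0],[0,0,0],[0,0,0],[0,0,0],[0,0,3],[0,0,3],[0,0,3],[0,0,3],[0,0,3],[0,0,3],[0,0,3],[0,0,3]]}' 40; python3 - <<'E'
from h import *
snap('wrist','w3')
snap('side','side2')
a=cv2.imread('pics/w3.png');b=cv2.imread('pics/side2.png')
cv2.imwrite('pics/m3.png',np.vstack([a[:,:],np.hstack([cv2.resize(b[130:210,220:330],(247,180)),np.zeros((180,313,3),np.uint8)])]))
E
python3 g.py 650 86 38 18
```

```text
t: 5.43
eef_pos: [0.6496, 0.0847, 0.2302]
tool_rot: [0.988, 0.156, -0.0, 0.0]
contact_force: [0.9, -0.8, 0.0]
gripper_width: 0.0849
grasp_force: 0.0
t 5.53 tcp [649.7  83.7 230.3] yaw 17.9 jaw 84.6 F [-0.6 -0.8  0.1]
shift [  1.   -2.3 192.3] rot [ 0.1  0.  -0.1] q1,q7 [-0.   -1.51]
```

View pics/m3.png

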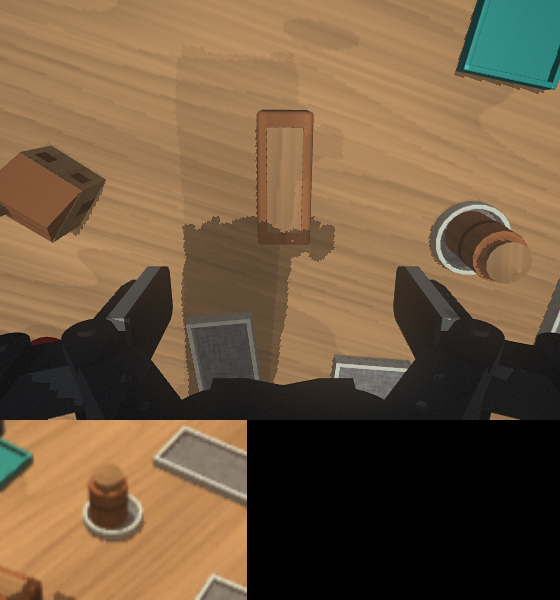

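The lighthouse stands in the round tray. The bus roof corners are at about (258,112), (312,112), (310,244) and (257,243). The short tray is partly visible at about (220,355).

```bash
python3 - <<'E'
from h import *
P=np.array([ray('w3',*p,.052)[:2]*1000 for p in((258,111),(312,111),(310,244),(257,243))])
print(P.mean(0),[f'{np.linalg.norm(v):.0f}@{np.degrees(np.arctan2(v[1],v[0]))%180:.1f}' for v in np.roll(P,-1,0)-P])
P=np.array([ray('w3',*p,.014)[:2]*1000 for p in((187,323),(250,318))]);v=P[1]-P[0];print('short tray far edge',P,np.linalg.norm(v),np.degrees(np.arctan2(v[1],v[0]))%180-90)
# house eaves
E
```

```text
[654.85859444  85.5404042 ] ['41@108.0', '108@18.4', '44@106.9', '107@16.6']
short tray far edge [[477.32542488 130.46164146]
 [502.45661381  71.69688595]] 63.91301234144904 23.15433752837538
```

```bash
python3 -m creep '{"jaw":[85,85,85,85,85,85,85,85,20,20,20,20],"translation":[[4,-1,40],[4,-1,80],[4,-1,120],[4,-1,150],[4,-1,178],[4,-1,191],[4,-1,191],[4,-1,191],[4,-1,191],[4,-1,191],[4,-1,191],[4,-1,191]],"rotation":[[0,0,0],[0,0,0],[0,0,0],[0,0,0],[0,0,0],[0,0,0],[0,0,0],[0,0,0],[0,0,0],[0,0,0],[0,0,0],[0,0,0]]}' 60; python3 -m creep '{"jaw":[20,20,20],"translation":[[0,0,0],[0,0,0],[0,0,0]],"rotation":[[0,0,0],[0,0,0],[0,0,0]]}'; python3 g.py 612 -253 160 9
```

```text
t: 6.53
eef_pos: [0.6542, 0.088, 0.0414]
tool_rot: [0.988, 0.157, 0.002, 0.0]
contact_force: [0.2, -0.0, 3.4]
gripper_width: 0.0432
grasp_force: 60.6
t: 6.78
eef_pos: [0.6542, 0.088, 0.0414]
tool_rot: [0.988, 0.157, 0.002, 0.0]
contact_force: [-1.0, -0.0, 5.7]
gripper_width: 0.0432
grasp_force: 60.9
t 6.78 tcp [654.2  88.   41.4] yaw 18.0 jaw 43.2 F [-1.  -0.   5.7]
shift [-145.2  311.3 -118.8] rot [ 0.  -0.2  9. ] q1,q7 [-0.02 -1.55]
```

```bash
python3 -m creep '{"jaw":[20,20,20,20,20,20,20,20,20,20,20,20],"translation":[[0,0,-40],[0,0,-80],[0,0,-121],[-15,32,-121],[-31,66,-121],[-47,100,-121],[-63,134,-121],[-79,169,-121],[-95,203,-121],[-110,237,-121],[-128,274,-121],[-145,311,-121]],"rotation":[[0,0,0],[0,0,0],[0,0,0],[0,0,0],[0,0,3],[0,0,6],[0,0,9],[0,0,9],[0,0,9],[0,0,9],[0,0,9],[0,0,9]]}' 60;python3 -m creep '{"jaw":[20,20,20],"translation":[[0,0,0],[0,0,0],[0,0,0]],"rotation":[[0,0,0],[0,0,0],[0,0,0]]}'; python3 - <<'E'
from h import *
snap('wrist','w4')
E
python3 g.py 612 -253 49 9
```

```text
t: 7.78
eef_pos: [0.6107, -0.2541, 0.1607]
tool_rot: [0.997, 0.079, 0.0, -0.0]
contact_force: [1.0, -0.6, -2.3]
gripper_width: 0.0434
grasp_force: 62.2
t: 8.03
eef_pos: [0.6112, -0.2526, 0.1603]
tool_rot: [0.997, 0.078, 0.0, -0.0]
contact_force: [-0.2, 1.4, -1.9]
gripper_width: 0.0434
grasp_force: 62.1
t 8.08 tcp [ 611.6 -251.2  160.3] yaw 9.1 jaw 43.3 F [-0.3  0.2 -2.6]
shift [  0.    2.  111.3] rot [-0.1 -0.   0.1] q1,q7 [ 0.43 -1.12]
```

View pics/w4.png

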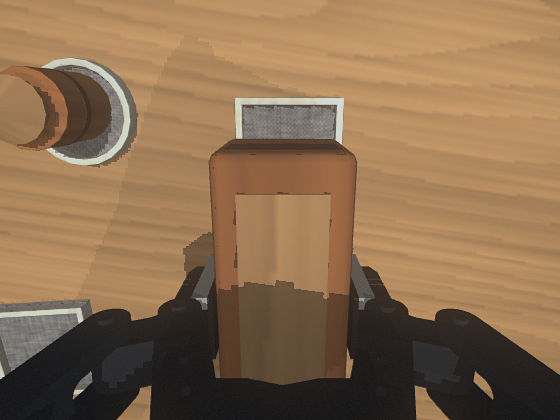

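The bus is held straight. The tray's far rim corners are at (236,98) and (344,98), and the bus's front top edge is at (211,157) to (356,157).

```bash
python3 - <<'E'
from h import *
for p,z,L in((((236,98),(344,98)),.014,68),(((211,158),(356,158)),.171,55)):
    A,B=[ray('w4',*q,z)[:2]*1000 for q in p]; v=B-A; a=np.degrees(np.arctan2(v[1],v[0]))+90; m=(A+B)/2
    print(m,np.linalg.norm(v),'yaw',a,'centre',m-L*np.array([np.cos(np.radians(a)),np.sin(np.radians(a))]))
E
```

```text
[ 679.67835478 -246.16517832] 72.50363425363793 yaw 9.02213143609302 centre [ 612.51966156 -256.82866389]
[ 663.08367854 -244.15564757] 41.12970750294644 yaw 9.029982171038242 centre [ 608.76532956 -252.78796845]
```

```bash
python3 -m creep '{"jaw":[20,20,20,20,20,20,20,20,85,85,85,85],"translation":[[3,3,35],[3,3,70],[3,3,92],[3,3,104],[3,3,112],[3,3,112],[3,3,112],[3,3,112],[3,3,112],[3,3,112],[3,3,112],[3,3,112]],"rotation":[[0,0,0],[0,0,0],[0,0,0],[0,0,0],[0,0,0],[0,0,0],[0,0,0],[0,0,0],[0,0,0],[0,0,0],[0,0,0],[0,0,0]]}' 60; python3 g.py 378 -248 220 12
```

```text
t: 9.08
eef_pos: [0.615, -0.2554, 0.0488]
tool_rot: [0.997, 0.079, 0.0, 0.0]
contact_force: [0.4, -0.1, -1.0]
gripper_width: 0.0849
grasp_force: 0.0
t 9.08 tcp [ 615.  -255.4   48.8] yaw 9.0 jaw 84.9 F [ 0.4 -0.1 -1. ]
shift [-232.8  -44.4 -171.4] rot [ 0. -0. -3.] q1,q7 [ 0.43 -1.12]
```

```bash
python3 -m creep '{"jaw":[85,85,85,85,85,85,85,85,85,85,85,85],"translation":[[0,0,-40],[0,0,-80],[0,0,-120],[-30,-6,-145],[-65,-12,-165],[-105,-20,-171],[-145,-28,-171],[-185,-36,-171],[-215,-42,-171],[-233,-44,-171],[-233,-44,-171],[-233,-44,-171]],"rotation":[[0,0,0],[0,0,0],[0,0,0],[0,0,0],[0,0,-3],[0,0,-3],[0,0,-3],[0,0,-3],[0,0,-3],[0,0,-3],[0,0,-3],[0,0,-3]]}' 40; python3 - <<'E'
from h import *
snap('wrist','w5')
E
python3 g.py 378 -248 44 12
```

```text
t: 10.08
eef_pos: [0.3773, -0.2487, 0.2201]
tool_rot: [0.995, 0.104, 0.001, 0.001]
contact_force: [0.5, 0.8, 0.0]
gripper_width: 0.0851
grasp_force: 0.0
t 10.13 tcp [ 378.2 -248.4  219.9] yaw 12.0 jaw 85.1 F [ 1.  -0.2 -0.2]
shift [ -0.3  -0.6 175.9] rot [ 0.1 -0.1  0. ] q1,q7 [ 0.61 -0.85]
```

View pics/w5.png

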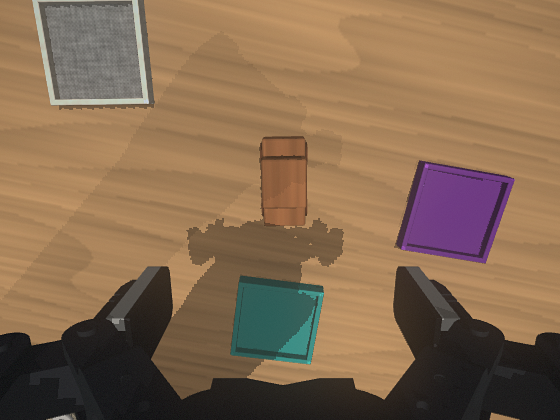

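The car is centred at about (284,182) and aligned with the jaws. Its cabin top runs from row 157 to row 207 and its ends are at rows 137 and 226. The square tray's near rim corners are at (51,105) and (152,104).

```bash
python3 - <<'E'
from h import *
u=np.array([np.cos(np.radians(12)),np.sin(np.radians(12))])
for p,z in((((262,157),(307,157),(306,207),(263,207)),.046),(((262,137),(306,137),(305,226),(264,226)),.026)):
    P=np.array([ray('w5',*q,z)[:2]*1000 for q in p]);print(P.mean(0),[f'{np.linalg.norm(v):.0f}@{np.degrees(np.arctan2(v[1],v[0]))%180:.1f}' for v in np.roll(P,-1,0)-P])
P=np.array([ray('w5',*q,.014)[:2]*1000 for q in((51,105),(152,104))]);v=P[1]-P[0];print('sq near edge',P.mean(0),np.linalg.norm(v),np.degrees(np.arctan2(v[1],v[0]))%180-90)
E
```

```text
[ 382.20062247 -248.87739157] ['35@102.0', '40@11.8', '35@102.0', '40@12.3']
[ 377.44616419 -249.80807309] ['36@102.0', '77@12.3', '36@102.0', '77@12.4']
sq near edge [408.4272064  -88.70711368] 83.59446184320372 12.520547236191149
```

```bash
python3 -m creep '{"jaw":[85,85,85,85,85,85,85,85,15,15,15,15],"translation":[[0,1,40],[0,1,80],[0,1,115],[0,1,145],[0,1,168],[0,1,178],[0,1,178],[0,1,178],[0,1,178],[0,1,178],[0,1,178],[0,1,178]],"rotation":[[0,0,0],[0,0,0],[0,0,0],[0,0,0],[0,0,0],[0,0,0],[0,0,0],[0,0,0],[0,0,0],[0,0,0],[0,0,0],[0,0,0]]}' 40; python3 -m creep '{"jaw":[15,15,15],"translation":[[0,0,0],[0,0,0],[0,0,0]],"rotation":[[0,0,0],[0,0,0],[0,0,0]]}'; python3 g.py 442 81 170 24
```

```text
t: 11.13
eef_pos: [0.3786, -0.2497, 0.0423]
tool_rot: [0.995, 0.105, 0.001, 0.001]
contact_force: [-0.6, 0.3, -0.6]
gripper_width: 0.0382
grasp_force: 0.0
t: 11.38
eef_pos: [0.3786, -0.2497, 0.0424]
tool_rot: [0.995, 0.105, 0.001, 0.001]
contact_force: [-0.7, 0.5, 6.6]
gripper_width: 0.0355
grasp_force: 39.3
t 11.38 tcp [ 378.6 -249.7   42.4] yaw 12.0 jaw 35.5 F [-0.7  0.5  6.6]
shift [ 131.1 -310.  -127.8] rot [  0.1  -0.1 -12. ] q1,q7 [ 0.61 -0.88]
```

```bash
python3 -m creep '{"jaw":[15,15,15,15,15,15,15,15,15,15,15,15],"translation":[[0,0,-40],[0,0,-80],[8,-8,-120],[35,-38,-128],[60,-70,-128],[80,-104,-128],[97,-140,-128],[110,-178,-128],[122,-216,-128],[129,-254,-128],[132,-290,-128],[131,-310,-128]],"rotation":[[0,0,0],[0,0,0],[0,0,0],[0,0,-2],[0,0,-4],[0,0,-6],[0,0,-8],[0,0,-10],[0,0,-12],[0,0,-12],[0,0,-12],[0,0,-12]]}' 40;python3 -m creep '{"jaw":[15,15,15],"translation":[[0,0,0],[0,0,0],[0,0,0]],"rotation":[[0,0,0],[0,0,0],[0,0,0]]}'; python3 - <<'E'
from h import *
snap('wrist','w6')
E
python3 g.py 442 81 49 24
```

```text
t: 12.38
eef_pos: [0.4409, 0.0859, 0.1699]
tool_rot: [0.978, 0.21, 0.001, -0.001]
contact_force: [0.4, -0.5, -0.5]
gripper_width: 0.0352
grasp_force: 40.5
t: 12.63
eef_pos: [0.4416, 0.0803, 0.1694]
tool_rot: [0.978, 0.208, 0.0, 0.0]
contact_force: [0.8, -0.3, -0.0]
gripper_width: 0.0355
grasp_force: 40.6
t 12.68 tcp [441.7  79.8 169.4] yaw 23.9 jaw 35.5 F [ 0.1  0.9 -0.9]
shift [  0.7  -1.1 120.4] rot [ 0.   0.  -0.1] q1,q7 [ 0.18 -1.44]
```

View pics/w6.png

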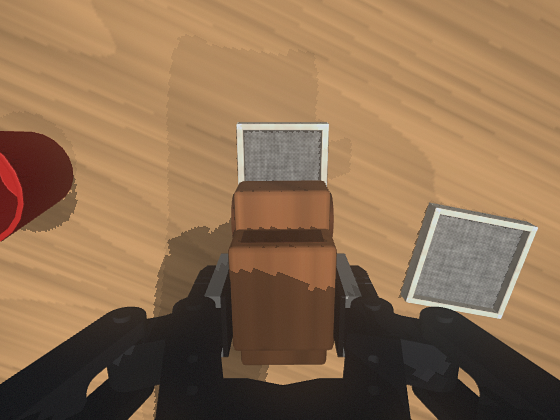

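The car is held straight at about (283,260). The short tray's far rim corners are at (237,124) and (328,124), and the square tray's corners are (431,205), (537,229), (502,318) and (407,300).

```bash
python3 - <<'E'
from h import *
for p,z,L in((((237,123.5),(329,123.5)),.014,51),(((235,188),(331,188)),.153,38)):
    A,B=[ray('w6',*q,z)[:2]*1000 for q in p]; v=B-A; a=np.degrees(np.arctan2(v[1],v[0]))+90; m=(A+B)/2
    print(m,np.linalg.norm(v),'yaw',a,'centre',m-L*np.array([np.cos(np.radians(a)),np.sin(np.radians(a))]))
P=np.array([ray('w6',*q,.014)[:2]*1000 for q in((431,205),(537,229),(502,318),(407,300))]);print(P.mean(0),[f'{np.linalg.norm(v):.0f}@{np.degrees(np.arctan2(v[1],v[0]))%180:.1f}' for v in np.roll(P,-1,0)-P])
E
```

```text
[488.56101739 101.41993924] 65.07117964139982 yaw 24.017317758937352 centre [441.97647096  80.66228923]
[475.79899295  95.95903651] 34.92415457235741 yaw 24.013442805916625 centre [441.08789282  80.49489969]
[448.75472492 -76.66785847] ['85@101.1', '79@13.5', '81@102.2', '81@16.3']
```

Aligned, so I'll place it: the TCP goes down to about 49.

```bash
python3 -m creep '{"jaw":[15,15,15,15,15,15,15,15,85,85,85,85],"translation":[[1,0,35],[1,0,70],[1,0,100],[1,0,112],[1,0,120],[1,0,120],[1,0,120],[1,0,120],[1,0,120],[1,0,120],[1,0,120],[1,0,120]],"rotation":[[0,0,0],[0,0,0],[0,0,0],[0,0,0],[0,0,0],[0,0,0],[0,0,0],[0,0,0],[0,0,0],[0,0,0],[0,0,0],[0,0,0]]}' 40; python3 g.py 570 275 230 72
```

```text
t: 13.68
eef_pos: [0.4427, 0.0816, 0.0496]
tool_rot: [0.978, 0.208, 0.0, 0.0]
contact_force: [-0.9, -0.3, -0.3]
gripper_width: 0.0815
grasp_force: 0.0
t 13.68 tcp [442.7  81.6  49.6] yaw 24.0 jaw 81.5 F [-0.9 -0.3 -0.3]
shift [ 195.1 -124.8 -180.3] rot [  0.  -0. -48.] q1,q7 [ 0.14 -1.54]
```

```bash
python3 -m creep '{"jaw":[85,85,85,85,85,85,85,85,85,85,85,85],"translation":[[0,0,-35],[0,0,-75],[0,0,-115],[20,-13,-150],[45,-29,-175],[75,-48,-180],[108,-69,-180],[140,-90,-180],[172,-110,-180],[195,-125,-180],[195,-125,-180],[195,-125,-180]],"rotation":[[0,0,0],[0,0,0],[0,0,-6],[0,0,-12],[0,0,-18],[0,0,-24],[0,0,-30],[0,0,-36],[0,0,-42],[0,0,-48],[0,0,-48],[0,0,-48]]}' 40; python3 - <<'E'
from h import *
snap('wrist','w7')
E
python3 g.py 570 275 40 72
```

```text
t: 14.68
eef_pos: [0.5693, 0.2769, 0.2282]
tool_rot: [0.808, 0.589, -0.001, -0.001]
contact_force: [0.6, -1.3, -0.3]
gripper_width: 0.0852
grasp_force: 0.0
t 14.73 tcp [569.4 275.5 228.6] yaw 72.0 jaw 85.0 F [0.3 0.2 0.1]
shift [ -0.2   1.  188.6] rot [-0.1  0.   0. ] q1,q7 [-0.08 -1.  ]
```

View pics/w7.png

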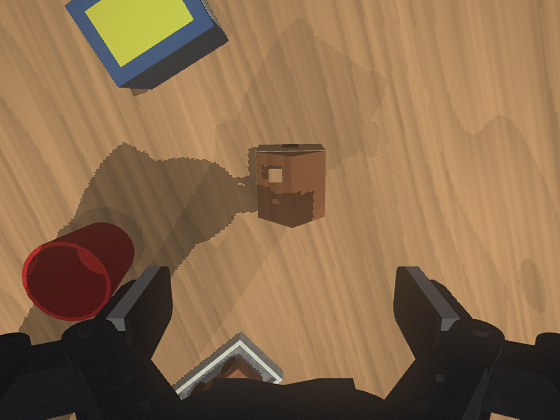

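The house is aligned with the jaws, with its ridge at column 292 (rows 155 to 227) and its eave corners at about (257,152), (325,150), (325,219) and (258,220).

```bash
python3 - <<'E'
from h import *
for p,z in((((257,151),(325,150),(325,219),(258,220)),.044),(((292,155),(292,227)),.072)):
    P=np.array([ray('w7',*q,z)[:2]*1000 for q in p]);print(P.mean(0),[f'{np.linalg.norm(v):.0f}@{np.degrees(np.arctan2(v[1],v[0]))%180:.1f}' for v in np.roll(P,-1,0)-P])
E
```

```text
[575.04171168 275.42321827] ['54@163.1', '58@74.0', '56@163.1', '58@72.0']
[575.61468742 277.14166224] ['55@72.6', '55@72.6']
```

```bash
python3 -m creep '{"jaw":[85,85,85,85,85,85,85,85,30,30,30,30],"translation":[[2,4,40],[2,4,80],[2,4,120],[2,4,150],[2,4,178],[2,4,189],[2,4,189],[2,4,189],[2,4,189],[2,4,189],[2,4,189],[2,4,189]],"rotation":[[0,0,-0.7],[0,0,-0.7],[0,0,-0.7],[0,0,-0.7],[0,0,-0.7],[0,0,-0.7],[0,0,-0.7],[0,0,-0.7],[0,0,-0.7],[0,0,-0.7],[0,0,-0.7],[0,0,-0.7]]}' 50; python3 -m creep '{"jaw":[30,30,30],"translation":[[0,0,0],[0,0,0],[0,0,0]],"rotation":[[0,0,0],[0,0,0],[0,0,0]]}'; python3 g.py 448.5 -77.5 180 13
```

```text
t: 15.73
eef_pos: [0.5754, 0.2765, 0.0428]
tool_rot: [0.805, 0.593, 0.002, 0.0]
contact_force: [-0.8, -1.1, 6.1]
gripper_width: 0.0552
grasp_force: 54.3
t: 15.98
eef_pos: [0.5754, 0.2765, 0.0429]
tool_rot: [0.805, 0.593, 0.002, 0.0]
contact_force: [-0.9, -0.8, 6.9]
gripper_width: 0.0552
grasp_force: 54.3
t 15.98 tcp [575.4 276.5  42.9] yaw 72.7 jaw 55.2 F [-0.9 -0.8  6.9]
shift [-375.4  -15.5 -138.1] rot [ 0.1 -0.2 59.7] q1,q7 [-0.11 -1.06]
```

```bash
python3 -m creep '{"jaw":[30,30,30,30,30,30,30,30,30,30,30,30],"translation":[[0,0,-40],[0,0,-80],[0,0,-115],[-20,-1,-138],[-55,-2,-140],[-92,-4,-140],[-130,-5,-140],[-168,-7,-140],[-206,-8,-140],[-244,-10,-140],[-282,-12,-140],[-315,-13,-140]],"rotation":[[0,0,0],[0,0,0],[0,0,6],[0,0,12],[0,0,18],[0,0,24],[0,0,30],[0,0,36],[0,0,42],[0,0,48],[0,0,54],[0,0,59.7]]}' 50; python3 g.py 448.5 -77.5 180 13
```

```text
t: 16.98
eef_pos: [0.4671, -0.0232, 0.1814]
tool_rot: [0.994, 0.11, 0.001, 0.0]
contact_force: [1.3, -1.2, -0.7]
gripper_width: 0.055
grasp_force: 54.2
t 16.98 tcp [467.1 -23.2 181.4] yaw 12.7 jaw 55.0 F [ 1.3 -1.2 -0.7]
shift [-30.   48.9   1.4] rot [ 0.1 -0.1 -0.3] q1,q7 [ 0.31 -1.41]
```

```bash
python3 -m creep '{"jaw":[30,30,30,30,30,30],"translation":[[-15,24,0],[-26,42,0],[-30,48,0],[-30,48,0],[-30,48,0],[-30,48,0]],"rotation":[[0,0,0],[0,0,0],[0,0,0],[0,0,0],[0,0,0],[0,0,0]]}' 50; python3 - <<'E'
from h import *
snap('wrist','w8')
E
python3 g.py 448.5 -77.5 50 13
```

```text
t: 17.48
eef_pos: [0.4503, -0.0729, 0.1807]
tool_rot: [0.993, 0.115, 0.0, -0.0]
contact_force: [-0.1, 0.3, -1.4]
gripper_width: 0.0553
grasp_force: 54.2
t 17.53 tcp [450.2 -72.8 180.5] yaw 13.2 jaw 55.3 F [-0.3  0.6 -1.9]
shift [ -2.9   4.2 130.5] rot [-0.  -0.   0.2] q1,q7 [ 0.38 -1.28]
```

View pics/w8.png

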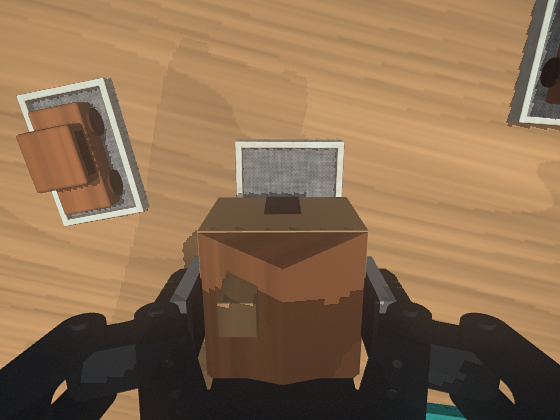

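The car sits in its tray. The square tray's far rim corners are at (236,142) and (344,142). The house's front wall runs from (199,231) to (366,231) at the eaves and from (217,198) to (347,198) at the foot.

```bash
python3 - <<'E'
from h import *
for p,z,L in((((236,141),(344,141)),.014,41),(((199,231),(367,231)),.1816,28),(((217,198),(347,198)),.1376,28)):
    A,B=[ray('w8',*q,z)[:2]*1000 for q in p]; v=B-A; a=np.degrees(np.arctan2(v[1],v[0]))+90; m=(A+B)/2
    print(m,np.linalg.norm(v),'yaw',a,'centre',m-L*np.array([np.cos(np.radians(a)),np.sin(np.radians(a))]))
E
```

```text
[488.42624877 -69.01714736] 80.55487185937493 yaw 13.204478676554501 centre [448.51024571 -78.38265321]
[476.63352909 -66.30531109] 54.98464342112948 yaw 13.210669325336028 centre [449.3745109  -72.70421159]
[476.0980586  -66.01127685] 57.146028299128 yaw 13.208302315454617 centre [448.83877609 -72.40905122]
```

```bash
python3 -m creep '{"jaw":[30,30,30,30,30,30,30,30,85,85,85,85],"translation":[[-2,5,35],[-2,5,70],[-2,5,105],[-2,5,122],[-2,5,130],[-2,5,131],[-2,5,131],[-2,5,131],[-2,5,131],[-2,5,131],[-2,5,131],[-2,5,131]],"rotation":[[0,0,0],[0,0,0],[0,0,0],[0,0,0],[0,0,0],[0,0,0],[0,0,0],[0,0,0],[0,0,0],[0,0,0],[0,0,0],[0,0,0]]}' 50; python3 -m creep '{"jaw":[85,85,85,85,85,85,85,85],"translation":[[0,0,-30],[0,0,-70],[0,0,-110],[0,0,-150],[-10,30,-170],[-20,70,-180],[-20,100,-180],[-20,100,-180]],"rotation":[[0,0,0],[0,0,0],[0,0,0],[0,0,0],[0,0,0],[0,0,0],[0,0,0],[0,0,0]]}'; python3 - <<'E'
from h import *
a=snap('side','side9')['pixels'];b=snap('wrist','w9')['pixels'];snap('scene','scene9')
cv2.imwrite('pics/m9.png',cv2.cvtColor(cv2.resize(a[110:320,80:360],(800,600)),cv2.COLOR_RGB2BGR))
E
```

```text
t: 18.53
eef_pos: [0.4492, -0.08, 0.0497]
tool_rot: [0.994, 0.113, 0.0, 0.0]
contact_force: [-0.4, 0.3, -0.0]
gripper_width: 0.0847
grasp_force: 0.0
t: 19.2
eef_pos: [0.4516, -0.1892, 0.2305]
tool_rot: [0.994, 0.109, 0.001, 0.002]
contact_force: [-1.5, 0.5, -0.3]
gripper_width: 0.0847
grasp_force: 0.0
```

View pics/m9.png

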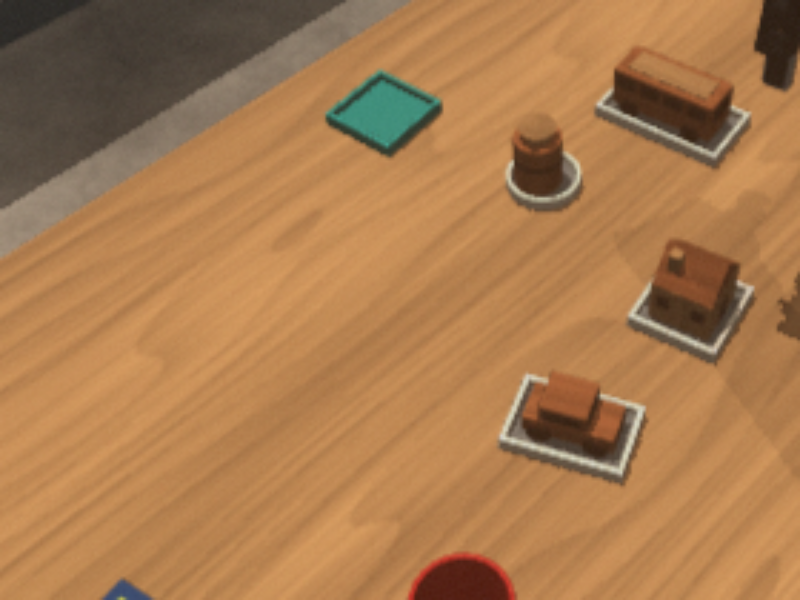

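All four toys stand upright inside their rims: lighthouse (540,155), bus (672,95), house (695,290) and car (573,415). The gripper is clear, so I'm handing in.

```bash
python3 -m creep '{"jaw":[85,85,85,85,85,85],"translation":[[0,0,0],[0,0,0],[0,0,0],[0,0,0],[0,0,0],[0,0,0]],"rotation":[[0,0,0],[0,0,0],[0,0,0],[0,0,0],[0,0,0],[0,0,0]]}' >/dev/null; python3 -c "
from plant import manip;print(manip.finish_job())"
```

```text
the job is handed in; nothing more can be done
None
```

I handed the job in at about 20 s: all four toys stood upright inside their own trays in the last picture, and the arm's moves stayed clear of the carton and bucket; no verdict was returned.

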